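# Sort two charger modules by tag, then hold a spring clip open around the reject card

## Task

Sort the two charger modules by the coloured tag on top: the green-tagged one sits flat in the green pass nest, the red-tagged one flat in the red reject nest, both let go. Then take the orange-handled spring clip off its steel blade by squeezing its two grip plates together, and hold it squeezed wide open with its jaws gaping astride the top edge of the upright record card, one jaw on either side, well down over the edge and clear of the card, ready for the reject slip to be tucked in. Finish while still holding it there squeezed open, and leave everything else where it is.

Things in the scene. Friction and masses are not known exactly. Their poses are not given: they have to be found in the camera images.
- module_green: Grey and black charger module, a block 60 (own x) x 40 (own y) x 40 mm high, 100 to 200 g, with a square green tag and two flush brass studs on its top face. Loose on the table, upright. Origin: centre of its underside; z up.
- module_red: The same block as module_green (60 x 40 x 40 mm), but with a red tag on top. Origin: centre of its underside; z up.
- nest_pass: Green painted nest fixed to the table: a shallow tray 84 (own x) x 64 (own y) mm, with a rim 10 mm high and a pocket 68 x 48 mm whose floor is 4 mm above the table. A module seated in it has its long side along the nest's x (either way round) and its underside 4 mm above the table. Origin: centre of the underside; z up.
- nest_reject: Red painted nest, the same as nest_pass. The two nests may swap places.
- clip_stand: Fixed parking stand of the clip: dark wooden foot 70 (own x) x 90 (own y) x 12 mm with an upright steel blade, 4 mm thick (own x), 60 mm wide (own y), whose top edge is 75 mm above the table. Origin: centre of the underside; z up.
- clip: Steel spring clip like a big clothes peg, 110 g, orange grip plates up, jaws down biting the blade of its stand. Origin: on the pivot axis (own y), 81 mm above the table when parked; the pivot barrel (12 mm thick, 32 mm long) rests on the blade. Grip plates 24 mm wide, up to 55 mm above the pivot, splayed along own x to 55 mm over their tops. The body is the half at own -x and leans as it opens.
- clip_jaw (a joint): How far the clip is squeezed open, rad: 0 parked, -0.08 shut, 0.6 the stop. At the stop the grip plates stand parallel, 22 mm over their outer faces, 10 to 54 mm above the pivot, and the jaw tips gape 34 mm. A spring drives it shut: squeezing along own x takes about 5 N at first, 10 N at the end; 20 N holds it at the stop.
- clip_tip_a (a point): Inner lower end of the clip's jaw at own -x, 50 mm below the pivot.
- clip_tip_b (a point): Inner lower end of the clip's other jaw, at own +x, 50 mm below the pivot.
- card: Fixed upright record card with a red band near its top, white, 3 mm thick (own x), 90 mm wide (own y), standing in a pale wooden foot 50 (own x) x 110 (own y) x 14 mm. The card's top edge is level, 90 mm above the table. Origin: centre of the foot's underside; z up.
- card_edge (a point): Middle of the card's top edge, 90 mm above the table.
- pliers: Chrome pliers lying on a white tile: a bystander, leave alone. Origin: centre of the underside.
- grease_tin: Round tin, 60 mm across, 50 mm high, with a blue band: a bystander, leave alone. Origin: centre of the underside.
- wrench: Wrench lying on the table: a bystander, leave alone.
There are look-alikes about, which are no part of the job. Of the things that look like the clip, the smallest one is meant.

How it is judged:
On the way, in this order (a step that is already met when the one before it is completed fails the run):
1. both modules sit flat in the nests of their tag's colour, let go (horizontal distance between module_green and nest_pass below 0.008 m and z of module_green in the frame of nest_pass between 0.001 and 0.007 m and angle between each of module_green, module_red's own z axis and vertical below 0.1 rad and linear speed of each of module_green, module_red below 0.02 m/s and contact force between the fingers and module_green below 0.1 N and horizontal distance between module_red and nest_reject below 0.008 m and z of module_red in the frame of nest_reject between 0.001 and 0.007 m and contact force between the fingers and module_red below 0.1 N), for 0.2 s.
2. the clip is squeezed open in the fingers, lifted off its blade (value of joint clip_jaw above 0.45 rad and contact force between the fingers and clip above 2 N and contact force between clip and clip_stand below 0.5 N and height (world z) of clip above 0.1 m), for 0.2 s.
At the end, for the whole second after the job is handed in: Modules in nests of their colour (8 mm of centre, flat, untouched); clip still in the fingers, open over 0.45 rad, at rest, under 1 N on card, off its stand; jaw tips either side, 5 mm off the mid-plane, 8 mm below the edge, within 35 mm of its middle, pivot axis within 0.3 rad of it (all of step 1 and value of joint clip_jaw above 0.45 rad and contact force between the fingers and clip above 2 N and contact force between clip and clip_stand below 0.5 N and ((x of clip_tip_a in the frame of card below -0.005 m and x of clip_tip_b in the frame of card above 0.005 m) or (x of clip_tip_b in the frame of card below -0.005 m and x of clip_tip_a in the frame of card above 0.005 m)) and angle between the y axis of clip and the y axis of card, either way round below 0.3 rad and contact force between clip and card below 1 N and linear speed of clip below 0.03 m/s and height (world z) of clip above 0.09 m and z of each of clip_tip_a, clip_tip_b in the frame of card_edge below -0.008 m and y of clip_tip_a in the frame of card between -0.035 and 0.035 m and y of clip_tip_b in the frame of card between -0.035 and 0.035 m); the arm keeps its last pose, push and grip.
It fails at once if a bystander is shifted by more than 30 mm (distance of any of pliers, grease_tin, wrench from where it was at the start of the episode above 0.03 m).
It also fails if it takes over 67 s, if anything falls off the work surface, if the arm or the gripper's body presses on something with over 40 N, if the wrist force passes 120 N, or if a joint passes its speed limit or range.

## Robot

A 7-joint arm with a two-finger parallel gripper is mounted at the origin on the work surface. World frame = base frame: x ahead of the robot, y to its left, z up, the work surface at z = 0. Lengths are in m, angles in rad, forces in N, time in s.
With the tool pointing down it reaches from about 0.425 to 1.025 m from the base axis. Payload 9.4 kg.
Tool frame: the origin (TCP) lies midway between the tips of the shut fingers; the grasp point (between the pads) lies 19 mm behind it; z points along the fingers, y is the line along which they close (so a half turn about z gives the same grasp; the last joint's range is limited). The gripper opens to 85 mm and grips with 20 to 120 N. Pads are 22 mm wide; open, the fingers measure 114 mm over their backs; the gripper's body (76 mm by 85 mm) begins 54 mm behind the grasp point. The pads swing forward as they close: fully open they stand 13 mm farther back than shut.
Start: joints at [1.228, 0.599, -0.003, 1.599, 0.002, 0.943, -0.08], TCP at [0.19, -0.7, 0.198] pointing down, gripper open.
Joint ranges: [-2.57, 2.57], [-0.35, 1.97], [-1.29, 1.29], [0.11, 2.56], [-1.05, 4.19], [0.11, 1.86], [-2.63, 2.63]. Speed limits (rad/s): [2.22, 2.22, 3.01, 3.01, 3.14, 3.14, 3.14].

## Interface

Orientations are given as a rotation vector (axis times angle).
In Python, from rig import manip gives the robot as it stands. The module is installed in compiled form; this text tells all that it offers.
- The arm moves only by the tool jog_arm, never from a script. Its argument "plan" is one flat list of numbers, 7 for each row, row after row: the turn, a rotation vector about the world's x, y, z in rad, then the shift along the world's x, y, z in m, then the closure, from -1 (fully open) to 1 (shut). In form: [ax, ay, az, tx, ty, tz, claw, ax, ay, az, tx, ty, tz, claw, ...]. A call has 1 to 20 rows; each row shifts and turns the commanded pose from where the row before left it; what a row does not reach is not made up. A row lasts 1/10 s, in which the tool goes at most 50 mm and 8.59 degrees, less where a joint would pass 70% of its speed; a pose out of reach is approached as far as the arm can. A call is refused whole if a number of a shift passes 0.05 or a number of a turn 0.15, either way. A call with a gripper value outside its range is refused whole. The fingers move at their own pace and stop on an object; "force" is the grip in N (left out, the last holds). Time passes only in rows, so rows that do not move let the fingers close. It gives the time, the measured TCP pose, the force, the opening and the grip force at its end, in the units of the state.
- manip.state(): the state, without advancing time (a new reading comes with each control period).
- manip.capture(name): name is "scene" or "top" or "wrist"; returns a dict with "color" (420x560x3 uint8, red, green, blue), "z_map" (420x560 float32, m along the optical axis (not along the pixel's ray), 0 where there is no reading), "fov_y" (degrees; the focal length in pixels is half the picture's height over the tangent of half this angle, whatever the lens; pixels are square), "cx", "cy" (the principal point, pixels), "k1" (the pictures are not rectified: a ray, as slopes to the right and down, at radius r is drawn at 1 + k1 r^2 times it, then the intrinsics apply), "T" (4x4, takes a point from camera to world coordinates). Camera axes: x right, y up, looking along -z (the intrinsics and any distortion apply to the point x, -y, -z); pixel columns grow to the right and rows downward; lengths in m; the calibration is good to about 2 mm. A picture is of the moment at which its call begins.
- manip.job_done(): hands the job in; it is judged then, once.
The state is a dict: "t": time; "q": joint angles; "dq": joint speeds; "joint_torque": joint torques, N m; "position": TCP position; "tcp_rot": TCP orientation; "wrist_force": force on the tool from outside, world axes, zero at the start; "torque": the same for the moment, N m; "width": finger opening in m; "finger_force": force on a finger pad.
Only numpy, scipy, OpenCV 4.12 (cv2) and the standard library are available. Lean on these libraries where they do the work, as an engineer would, in place of code of your own. Each camera call takes 0.05 s, during which the arm holds its last target. There are 200 camera calls.

## Working session

There is one attempt and no reset: what is moved stays moved. The work goes in short steps, Python scripts to look and compute and a tool call to move; the robot and the scene stay as the last step left them, time stands still between calls to the robot, and variables do not carry over. Pictures are saved under pics/ and viewed, at most 10 in all, crops included, and the job is handed in when it is done.

Besides the shell and the picture viewer there is one more tool, called after "Request:" as name(argument=value, ...) on one line, values as JSON. jog_arm: Moves the arm, as the interface text tells. Its arguments: {"type":"object","properties":{"plan":{"type":"array"},"force":{"type":"number"}},"required":["plan"]}

```bash
mkdir -p pics; cat > h.py <<'E'
import numpy as np, cv2
from rig import manip
def cap(n):
    c=manip.capture(n); c['f']=210/np.tan(np.radians(c['fov_y'])/2); return c
def K(c): return np.array([[c['f'],0,c['cx']],[0,c['f'],c['cy']],[0,0,1]])
def rays(c,uv):
    p=cv2.undistortPoints(np.array(uv,float).reshape(-1,1,2),K(c),np.array([c['k1'],0,0,0,0.]))[:,0] if False else None
    uv=np.array(uv,float).reshape(-1,2); d=(uv-[c['cx'],c['cy']])/c['f']; s=d.copy()
    for _ in range(20): s=d/(1+c['k1']*(s**2).sum(1,keepdims=True))
    return np.c_[s[:,0],-s[:,1],-np.ones(len(s))]
def plane(c,uv,z):
    r=rays(c,uv)@c['T'][:3,:3].T; o=c['T'][:3,3]
    return o+r*((z-o[2])/r[:,2])[:,None]
def cloud(c):
    v,u=np.mgrid[:420,:560]; z=c['z_map'].ravel()
    return (rays(c,np.c_[u.ravel(),v.ravel()])*z[:,None])@c['T'][:3,:3].T+c['T'][:3,3]
def save(c,n): cv2.imwrite('pics/'+n,c['color'][:,:,::-1])
E
python3 - <<'E'
from h import *
for n in ('scene','top'):
    c=cap(n); save(c,n+'1.png'); np.save(n+'1.npy',c,allow_pickle=True)
    print(n,c['T'].round(3).tolist(),c['fov_y'],c['k1'],c['cx'],c['cy'])
s=manip.state(); print(s)
E
```

```text
scene [[-0.703, -0.598, 0.386, 0.988], [0.711, -0.58, 0.398, 0.321], [-0.014, 0.554, 0.832, 0.831], [0.0, 0.0, 0.0, 1.0]] 55.357095110810725 -0.1155447612906308 278.7860455463185 206.14434307899714
top [[-0.022, 0.998, -0.065, 0.552], [-1.0, -0.023, -0.013, -0.029], [-0.014, 0.065, 0.998, 1.552], [0.0, 0.0, 0.0, 1.0]] 42.20819466648403 -0.12605116122569893 283.40241640570497 206.3198062478134
{'t': 0.1, 'q': array([ 1.22826485,  0.60003458, -0.00254015,  1.60002338,  0.00177481,
        0.94290369, -0.07980079]), 'dq': array([-0.00060365, -0.00221077,  0.00180701, -0.00369695, -0.000555  ,
        0.00202472,  0.0004098 ]), 'joint_torque': array([ 7.39965064e-03, -7.77985883e+01,  1.56961296e+00, -2.58626103e+01,
        1.25268879e-02,  5.42115260e-03, -4.77120722e-06]), 'position': array([ 0.1903369 , -0.69910018,  0.19692047]), 'tcp_rot': array([-3.11255043e+00, -4.16224216e-01,  4.53886698e-04]), 'wrist_force': array([ 0.63688996, -0.34545432, -0.42244788]), 'torque': array([ 0.01796215, -0.03295158, -0.00070577]), 'finger_force': 0.0, 'width': 0.085127093888979}
```

View pics/scene1.png

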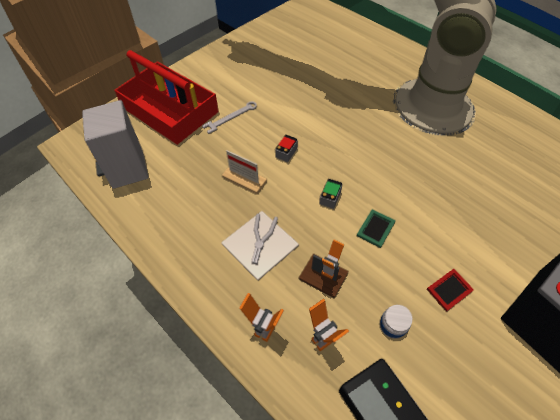

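View pics/top1.png

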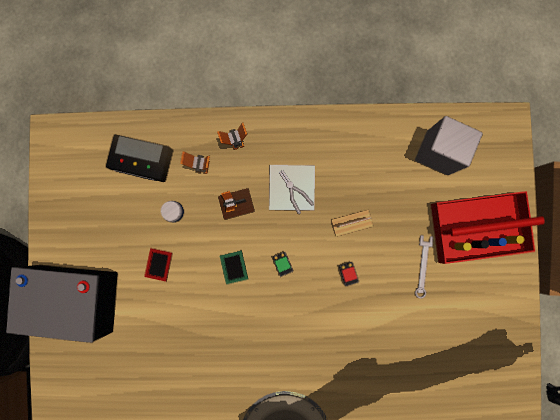

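Top view: green module (282,264), red module (348,273), red nest (158,265), green nest (234,267), clip on its stand (236,203), card (351,223), tin (172,211), pliers tile (292,188). The two larger clips, at (196,161) and (232,136), are decoys.

```bash
cat >> h.py <<'E'
def mask(c,lo,hi,box=None):
    h=cv2.cvtColor(c['color'],cv2.COLOR_RGB2HSV); m=cv2.inRange(h,np.array(lo),np.array(hi))
    if lo[0]==0 and hi[0]<=8: m|=cv2.inRange(h,np.array((172,lo[1],lo[2])),np.array((180,hi[1],hi[2])))
    if box:
        k=np.zeros_like(m); a,b,d,e=box; k[b:e,a:d]=1; m=m*k
    return m
def rect(P):
    (x,y),(w,h),a=cv2.minAreaRect((P[:,:2]*1000).astype(np.float32)); 
    if w<h: w,h,a=h,w,a+90
    return np.round([x,y,w,h,(a+90)%180-90],1)   # mm, deg of long side
E
python3 - <<'E'
from h import *
c=np.load('top1.npy',allow_pickle=True).item()
P=cloud(c).reshape(420,560,3)
def m(n,lo,hi,box,z):
    k=mask(c,lo,hi,box); v,u=np.nonzero(k)
    print(n,len(u),rect(plane(c,np.c_[u,v],z)),'depth z',np.percentile(P[v,u,2],[5,50,95]).round(3))
m('pass',(45,60,20),(90,255,255),(215,245,255,290),.01)
m('rej',(0,100,40),(8,255,255),(140,240,180,290),.01)
m('gtag',(45,100,60),(90,255,255),(268,248,300,282),.04)
m('rtag',(0,120,60),(8,255,255),(332,255,365,290),.04)
def d(n,box,zl,zh):
    a,b,e,f=box; Q=P[b:f,a:e].reshape(-1,3); Q=Q[(Q[:,2]>zl)&(Q[:,2]<zh)]
    if len(Q)<5: print(n,'few',len(Q));return
    print(n,len(Q),rect(Q),Q[:,2].max().round(3))
d('gmod',(262,240,302,288),.03,.05)
d('rmod',(328,250,368,295),.03,.05)
d('card',(325,200,378,242),.06,.1)
d('cardfoot',(325,200,378,242),.008,.03)
d('foot',(210,180,260,225),.007,.02)
d('clipall',(210,180,260,225),.04,.2)
d('cliptop',(210,180,260,225),.11,.2)
d('tin',(155,195,190,230),.04,.06)
d('pass',(215,245,255,290),.0065,.02)
d('rej',(140,240,180,290),.0065,.02)
d('table',(300,300,400,320),-.1,.1)
E
python3 - <<'E'
import cv2,sys
sys.path.insert(0,'.')
a=cv2.imread('pics/top1.png')[175:295,140:380]; b=cv2.imread('pics/scene1.png')[225:315,280:400]
cv2.imwrite('pics/c1.png',cv2.vconcat([cv2.resize(a,(600,300),interpolation=2),cv2.resize(b,(600,300)[:1]+(290,),interpolation=2)]))
E
```

```text
pass 338 [483.5 135.9  82.4  63.9  12. ] depth z [0.    0.008 0.014]
rej 346 [494.3 353.   83.8  64.9 -12.3] depth z [0.001 0.008 0.015]
gtag 164 [489.8  -3.3  36.3  34.9  22. ] depth z [0.035 0.041 0.046]
rtag 177 [ 458.7 -186.8   37.6   36.    16.9] depth z [0.034 0.04  0.045]
gmod 302 [489.6  -3.3  60.1  39.6  22.6] 0.05
rmod 291 [ 458.8 -187.4   58.1   39.9   16.3] 0.049
card 48 [ 601.1 -201.8   89.7    3.8  -76.2] 0.098
cardfoot 585 [ 596.5 -221.3  145.4   79.7  -70.2] 0.025
foot 509 [666.6 125.2 126.2 122.3  86.1] 0.02
clipall 228 [663.6 134.6  56.   52.8 -36.8] 0.135
cliptop 71 [661.  135.1  53.2  24.8  15.3] 0.135
tin 307 [644.4 306.5  53.8  53.2  39.2] 0.059
pass 319 [483.8 134.1 110.2 108.1   1.7] 0.018
rej 324 [494.2 349.8 139.6 110.3  -1.2] 0.019
table 1991 [ 354.9 -191.4  283.5   56.    88.4] 0.012
```

View pics/c1.png

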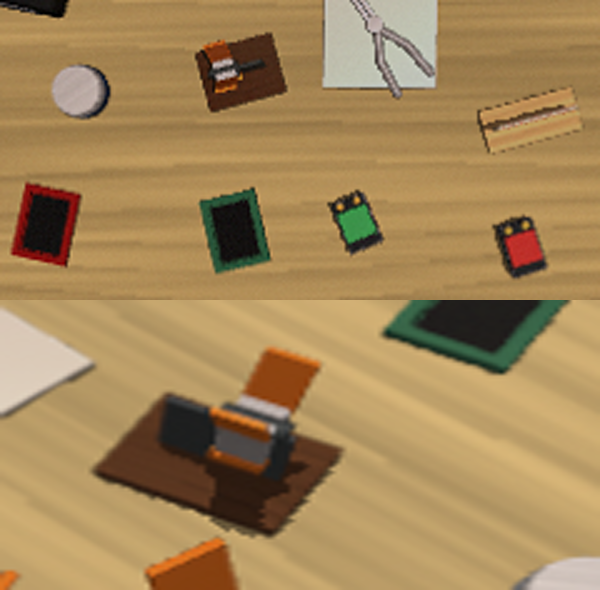

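Positions are consistent with the given sizes. Heading above the red module first.

Request:
jog_arm(plan=[0,0,0.002,0.0224,0.0427,0,-1,0,0,0.002,0.0224,0.0427,0,-1,0,0,0.002,0.0224,0.0427,0,-1,0,0,0.002,0.0224,0.0427,0,-1,0,0,0.002,0.0224,0.0427,0,-1,0,0,0.002,0.0224,0.0427,0,-1,0,0,0.002,0.0224,0.0427,0,-1,0,0,0.002,0.0224,0.0427,0,-1,0,0,0.002,0.0224,0.0427,0,-1,0,0,0.002,0.0224,0.0427,-0.01,-1,0,0,0.002,0.0224,0.0427,-0.01,-1,0,0,0.001,0.0224,0.0427,-0.01,-1,0,0,0,0,0,0,-1,0,0,0,0,0,0,-1], force=40)

```text
t: 1.5
position: [0.4595, -0.1859, 0.1673]
tcp_rot: [-3.108, -0.457, 0.001]
wrist_force: [0.0, -0.2, 0.2]
width: 0.0856
finger_force: 0.0
```

```bash
python3 - <<'E'
from h import *
s=manip.state(); print(s['t'],s['q'].round(3),s['position'],s['tcp_rot'])
c=cap('wrist'); save(c,'w1.png'); print(c['T'].round(3).tolist())
P=cloud(c); 
k=mask(c,(0,120,60),(8,255,255)); n,l,st,ce=cv2.connectedComponentsWithStats(k); print(st[1:],) 
i=1+st[1:,4].argmax(); v,u=np.nonzero(l==i); print(rect(plane(c,np.c_[u,v],.04)))
Q=P[(P[:,2]>.033)&(P[:,2]<.047)&(abs(P[:,0]-.459)<.06)&(abs(P[:,1]+.187)<.06)]; print(len(Q),rect(Q),np.median(Q[:,2]))
E
```

```text
1.5 [ 0.327  0.372 -0.076  2.143  0.047  0.629 -1.06 ] [ 0.45947089 -0.18586609  0.16728802] [-3.10762097e+00 -4.57230639e-01  1.47833562e-03]
[[0.287, 0.912, 0.291, 0.534], [-0.958, 0.274, 0.087, -0.164], [-0.001, -0.304, 0.953, 0.344], [0.0, 0.0, 0.0, 1.0]]
[[ 310    4  126   12  416]
 [ 318    9    1    1    1]
 [ 326    9    1    1    1]
 [ 335   10    1    1    1]
 [ 383   13    1    1    1]
 [ 408   14    2    2    2]
 [ 268  166   43   42 1659]
 [ 542  183   18   54  421]
 [ 557  236    1    1    1]]
[ 458.6 -188.    36.3   35.8   15.8]
3024 [ 459.1 -187.9   59.3   39.9   15.9] 0.04134544038000193
```

Red module at (459,-188) mm, 16°. It agrees, so grasp it and lift.

Request:
jog_arm(plan=[0,0,-0.014,0,-0.002,-0.04,-1,0,0,0,0,0,-0.045,-1,0,0,0,0,0,-0.04,-1,0,0,0,0,0,-0.03,-1,0,0,0,0,0,0,-1,0,0,0,0,0,0,1,0,0,0,0,0,0,1,0,0,0,0,0,0,1,0,0,0,0,0,0,1,0,0,0,0,0,0,1,0,0,0,0,0,0,1,0,0,0,0,0,0,1], force=40)

```text
t: 2.75
position: [0.4593, -0.1891, 0.0129]
tcp_rot: [3.112, 0.431, 0.0]
wrist_force: [-0.4, 0.4, 0.1]
width: 0.0002
finger_force: 0.0
```

Request:
jog_arm(plan=[0,0,0,0,0,0.045,1,0,0,0,0,0,0.045,1,0,0,0,0,0,0.045,1,0,0,0,0,0,0.045,-1,0,0,0,0,0,0,-1])

```text
t: 3.25
position: [0.4618, -0.1901, 0.198]
tcp_rot: [3.108, 0.429, 0.013]
wrist_force: [-0.0, -0.0, -0.9]
width: 0.0284
finger_force: 0.0
```

```bash
python3 - <<'E'
from h import *
s=manip.state(); print(s['t'],s['position'],s['tcp_rot'],s['width'])
c=cap('wrist'); save(c,'w2.png'); 
P=cloud(c).reshape(420,560,3)
k=mask(c,(0,120,60),(8,255,255)); n,l,st,ce=cv2.connectedComponentsWithStats(k)
for i in range(1,n):
  if st[i,4]>100:
    v,u=np.nonzero(l==i); print(st[i],rect(plane(c,np.c_[u,v],.04)),np.median(P[v,u],0).round(3))
o=cv2.imread('pics/w1.png'); cv2.imwrite('pics/w12.png',cv2.resize(cv2.hconcat([o,c['color'][:,:,::-1]]),(800,300)))
E
```

```text
3.25 [ 0.46183733 -0.19009085  0.19799983] [3.10820404 0.42906879 0.01266186] 0.028391130603788135
[ 520  111   40  125 2359] [ 526.8 -425.   124.6   40.2   28.1] [ 0.521 -0.445  0.024]
[ 264  162   39   39 1421] [ 458.7 -188.    36.5   35.8   15.6] [ 0.459 -0.188  0.042]
```

View pics/w12.png

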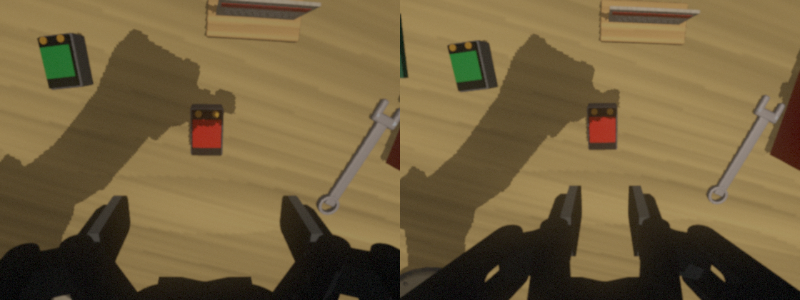

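The module is untouched at (459,-188), although the fingers shut at its location. I'll check where the fingers really are from the wrist depth map.

```bash
python3 - <<'E'
from h import *
s=manip.state(); print(s['t'],s['position'],s['tcp_rot'],s['width'])
c=cap('wrist'); P=cloud(c); p=s['position']
from scipy.spatial.transform import Rotation as R
r=R.from_rotvec(s['tcp_rot'])
v,u=np.mgrid[:420,:560]; u=u.ravel();v=v.ravel()
Q=r.inv().apply(P-p); ok=(P[:,2]>.13)&(P[:,2]<.4)&(c['z_map'].ravel()>0.02)
print(ok.sum())
for lo,hi in ((-.2,0),(0,.2)):
  k=ok&(Q[:,1]>lo)&(Q[:,1]<hi)
  A=Q[k]; o=np.argsort(-A[:,2])[:400]; B=A[o]
  print('tip tool-frame',np.percentile(B,[0,5,50,95,100],axis=0).round(3).tolist(), 'px',u[k][o].mean(),v[k][o].mean())
print('cam in tool',r.inv().apply(c['T'][:3,3]-p), c['z_map'].min(), np.sort(c['z_map'].ravel())[[100,5000,20000]])
E
```

```text
3.3 [ 0.46065662 -0.18964156  0.19548428] [3.10949727 0.42965244 0.00811404] 0.03567678507549219
41703
tip tool-frame [[-0.011, -0.032, -0.048], [-0.008, -0.03, -0.047], [0.007, -0.019, -0.044], [0.011, -0.018, -0.037], [0.011, -0.018, -0.036]] px 234.3325 276.1225
tip tool-frame [[-0.011, 0.018, -0.048], [-0.008, 0.018, -0.047], [0.007, 0.019, -0.043], [0.011, 0.029, -0.037], [0.011, 0.031, -0.035]] px 338.4875 276.06
cam in tool [ 7.73240139e-02 -3.69546535e-05 -1.76956072e-01] 0.0 [0.         0.07648519 0.08935425]
```

Depth shows the real fingertips about 30 mm short of the reported TCP (tool z ≈ -36 mm at 36 mm opening). That explains closing just above the block. I'll allow for it and go down about 29 mm further.

Request:
jog_arm(plan=[0,0,0,-0.001,0.001,-0.04,-1,0,0,0,0,0,-0.04,-1,0,0,0,0,0,-0.04,-1,0,0,0,0,0,-0.03,-1,0,0,0,0,0,-0.03,-1,0,0,0,0,0,-0.015,-1,0,0,0,0,0,-0.014,-1,0,0,0,0,0,0,-1,0,0,0,0,0,0,-1,0,0,0,0,0,0,1,0,0,0,0,0,0,1,0,0,0,0,0,0,1,0,0,0,0,0,0,1,0,0,0,0,0,0,1,0,0,0,0,0,0,1], force=40)

```text
t: 4.85
position: [0.4585, -0.1883, -0.0156]
tcp_rot: [3.111, 0.43, 0.002]
wrist_force: [-0.7, 0.2, 5.7]
width: 0.0386
finger_force: 40.1
```

Request:
jog_arm(plan=[0,0,0,0,0,0.04,1,0,0,0,0,0,0.05,1,0,0,0.1473,0.002,0.0301,0.0006,1,0,0,0.1473,0.002,0.0301,0.0006,1,0,0,0.1473,0.002,0.0301,0.0006,1,0,0,0.1473,0.002,0.0301,0.0006,1,0,0,0.1473,0.002,0.0301,0.0006,1,0,0,0.1473,0.002,0.0301,0.0006,1,0,0,0.1473,0.002,0.0301,0.0006,1,0,0,0.1473,0.002,0.0301,0.0006,1,0,0,0.1473,0.002,0.0301,0.0006,1,0,0,0.1473,0.002,0.0301,0.0006,1,0,0,0.1473,0.002,0.0301,0.0006,1,0,0,0.1473,0.002,0.0301,0.0006,1,0,0,0.1473,0.002,0.0301,0.0006,1,0,0,0.1473,0.002,0.0301,0.0006,1,0,0,0.1473,0.002,0.0301,0.0006,1,0,0,0.1473,0.002,0.0301,0.0006,1,0,0,0.1473,0.002,0.0301,0.0006,1,0,0,0.1473,0.002,0.0301,0.0006,1])

```text
t: 6.85
position: [0.4943, 0.3543, 0.0847]
tcp_rot: [0.329, 3.124, -0.001]
wrist_force: [-0.7, -1.1, -1.5]
width: 0.0392
finger_force: 41.6
```

Request:
jog_arm(plan=[0,0,0,0,0,0,1,0,0,0,0,0,0,1,0,0,0,0,0,0,1])

```text
t: 7.15
position: [0.4942, 0.3521, 0.0842]
tcp_rot: [0.341, 3.123, -0.003]
wrist_force: [0.5, -0.5, -1.2]
width: 0.039
finger_force: 41.6
```

```bash
cat >> h.py <<'E'
from scipy.spatial.transform import Rotation as R
def st():
    s=manip.state(); r=R.from_rotvec(s['tcp_rot']).as_matrix()
    print('t',s['t'],'pos',(s['position']*1000).round(1),'ydeg',np.degrees(np.arctan2(r[1,1],r[0,1])).round(2),'z',r[:,2].round(3),'w',s['width'].round(4),s['finger_force'].round(1),'F',s['wrist_force'].round(1),'q',s['q'].round(2)); return s
E
python3 - <<'E'
from h import *
st(); c=cap('wrist'); save(c,'w3.png'); P=cloud(c)
k=mask(c,(0,120,50),(8,255,255)); n,l,s,ce=cv2.connectedComponentsWithStats(k); P=P.reshape(420,560,3)
for i in range(1,n):
  if s[i,4]>200:
    v,u=np.nonzero(l==i); z=np.median(P[v,u,2]); print(s[i],z.round(3),rect(plane(c,np.c_[u,v],.01 if z<.03 else z)))
E
```

```text
Traceback (most recent call last):
  File "h.py", line 31, in st
    print('t',s['t'],'pos',(s['position']*1000).round(1),'ydeg',np.degrees(np.arctan2(r[1,1],r[0,1])).round(2),'z',r[:,2].round(3),'w',s['width'].round(4),s['finger_force'].round(1),'F',s['wrist_force'].round(1),'q',s['q'].round(2)); return s
                                                                                                                                       ^^^^^^^^^^^^^^^^
AttributeError: 'float' object has no attribute 'round'
```

```bash
sed -i "s/s\['width'\].round(4),s\['finger_force'\].round(1)/round(s['width'],4),round(s['finger_force'],1)/" h.py
python3 - <<'E'
from h import *
st(); c=cap('wrist'); save(c,'w3.png'); P=cloud(c)
k=mask(c,(0,120,50),(8,255,255)); n,l,s,ce=cv2.connectedComponentsWithStats(k); P=P.reshape(420,560,3)
for i in range(1,n):
  if s[i,4]>200:
    v,u=np.nonzero(l==i); z=np.median(P[v,u,2]); print(s[i],z.round(3),rect(plane(c,np.c_[u,v],.01 if z<.03 else z)))
E
```

```text
t 7.15 pos [494.2 352.1  84.2] ydeg 77.54 z [-0.    -0.002 -1.   ] w 0.039 41.6 F [ 0.5 -0.5 -1.2] q [-0.24  0.71 -0.73  1.94  0.68  0.76 -0.02]
[ 243  146   92   60 2427] 0.011 [474.1 357.5  63.   42.2  77.2]
[ 238  262   97   83 7654] 0.141 [492.9 352.2  35.5  35.  -12.4]
```

View pics/w3.png

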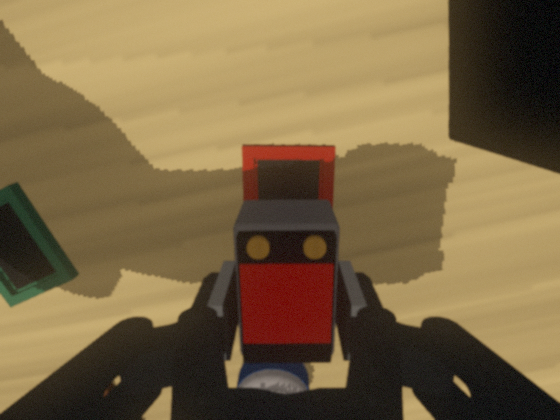

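Red module is held square at (493,352) mm, with its top at z = 0.141, above the red nest at (494.5,353), which the visible rim confirms. Lowering 96 mm with a small shift, then releasing.

Request:
jog_arm(plan=[0,0,0.002,0.0015,0.001,-0.04,1,0,0,0,0,0,-0.03,1,0,0,0,0,0,-0.015,1,0,0,0,0,0,-0.011,1,0,0,0,0,0,0,1,0,0,0,0,0,0,1,0,0,0,0,0,0,1])

```text
t: 7.9
position: [0.4962, 0.3549, -0.0108]
tcp_rot: [0.335, 3.123, 0.001]
wrist_force: [0.7, -0.4, -1.0]
width: 0.039
finger_force: 43.5
```

Request:
jog_arm(plan=[0,0,0,0,0,0,-1,0,0,0,0,0,0,-1,0,0,0,0,0,0,-1,0,0,0,0,0,0,-1,0,0,0,0,0,0,-1,0,0,0,0,0,0.04,-1,0,0,0,0,0,0.05,-1,0,0,0,0,0,0.05,-1,0,0,0,0,0,0,-1,0,0,0,0,0,0,-1])

```text
t: 8.9
position: [0.4964, 0.3547, 0.1298]
tcp_rot: [0.335, 3.121, 0.002]
wrist_force: [1.9, -1.0, -1.0]
width: 0.0856
finger_force: 0.0
```

```bash
python3 - <<'E'
from h import *
st(); c=cap('wrist'); save(c,'w4.png'); P=cloud(c).reshape(420,560,3)
k=mask(c,(0,120,50),(8,255,255)); n,l,s,ce=cv2.connectedComponentsWithStats(k)
for i in range(1,n):
  if s[i,4]>200:
    v,u=np.nonzero(l==i); z=np.median(P[v,u,2]); print(s[i],z.round(4),rect(plane(c,np.c_[u,v],.01 if z<.03 else z)),np.median(P[v,u],0))
Q=P.reshape(-1,3); Q=Q[(Q[:,2]>.036)&(Q[:,2]<.052)&(abs(Q[:,0]-.494)<.05)&(abs(Q[:,1]-.353)<.045)]; print(len(Q),rect(Q),np.median(Q[:,2])); A=np.c_[Q[:,:2],np.ones(len(Q))]; print(np.linalg.lstsq(A,Q[:,2],rcond=None)[0])
E
```

```text
t 8.9 pos [496.4 354.7 129.8] ydeg 77.74 z [ 0.002  0.001 -1.   ] w 0.0856 0.0 F [ 1.9 -1.  -1. ] q [-0.2   0.66 -0.79  1.9   0.62  0.84  0.04]
[ 245  135   79   99 2694] 0.0107 [494.2 352.8  83.5  63.1 -13.1] [0.47726417 0.35465724 0.01065094]
[ 261  174   50   48 2202] 0.0458 [494.5 354.6  36.2  35.9 -12.3] [0.49400635 0.35480037 0.04575353]
3994 [494.4 354.7  59.3  40.  -11.5] 0.045371230492918024
[ 0.02391139 -0.00749739  0.03550903]
```

Red is seated 2 mm off centre at the right height, and released. Now the green module.

Request:
jog_arm(plan=[0,0,0.0755,-0.0008,-0.0447,0,-1,0,0,0.0755,-0.0008,-0.0447,0,-1,0,0,0.0755,-0.0008,-0.0447,0,-1,0,0,0.0755,-0.0008,-0.0447,0,-1,0,0,0.0755,-0.0008,-0.0447,0,-1,0,0,0.0755,-0.0008,-0.0447,0,-1,0,0,0.0755,-0.0008,-0.0447,0,-1,0,0,0.0755,-0.0008,-0.0447,0,-1,0,0,0,0,0,0,-1,0,0,0,0,0,0,-1,0,0,0,0,0,0,-1])

```text
t: 10.05
position: [0.489, -0.0019, 0.1279]
tcp_rot: [0.61, -3.081, -0.002]
wrist_force: [0.5, -1.1, -0.0]
width: 0.0852
finger_force: 0.0
```

```bash
python3 - <<'E'
from h import *
st(); c=cap('wrist'); Q=cloud(c)
Q=Q[(Q[:,2]>.033)&(Q[:,2]<.048)&(abs(Q[:,0]-.49)<.05)&(abs(Q[:,1]+.003)<.045)]; print(len(Q),rect(Q),np.median(Q[:,2]))
k=mask(c,(45,80,40),(90,255,255)); n,l,s,ce=cv2.connectedComponentsWithStats(k)
for i in range(1,n):
  if s[i,4]>300: v,u=np.nonzero(l==i); print(s[i],rect(plane(c,np.c_[u,v],.04)),rect(plane(c,np.c_[u,v],.01)))
E
```

```text
t 10.05 pos [489.   -1.9 127.9] ydeg 112.41 z [-0.001  0.001 -1.   ] w 0.0852 0.0 F [ 0.5 -1.1 -0. ] q [ 0.58  0.61 -1.01  2.16  0.75  0.78  1.04]
3880 [490.   -4.2  59.1  39.9  21.7] 0.04134955596576098
[ 261  178   46   45 1971] [490.8  -3.5  34.5  34.2  22.3] [ 4.991e+02 -3.000e-01  3.840e+01  3.810e+01  2.230e+01]
[ 388  190   94   98 2220] [476.7 117.3  74.8  58.5  12. ] [483.4 134.2  83.3  65.1  12. ]
```

Request:
jog_arm(plan=[0,0,0,0.001,-0.002,-0.04,-1,0,0,0,0,0,-0.04,-1,0,0,0,0,0,-0.035,-1,0,0,0,0,0,-0.028,-1,0,0,0,0,0,0,-1,0,0,0,0,0,0,-1,0,0,0,0,0,0,1,0,0,0,0,0,0,1,0,0,0,0,0,0,1,0,0,0,0,0,0,1,0,0,0,0,0,0,1,0,0,0,0,0,0,1,0,0,0,0,0,0.04,1,0,0,0,0,0,0.05,1,0,0,0,0,0,0.01,1,0,0,0,0,0,0,1])

```text
t: 11.7
position: [0.4914, -0.0056, 0.0871]
tcp_rot: [-0.607, 3.079, -0.002]
wrist_force: [-0.2, 0.3, -2.2]
width: 0.0387
finger_force: 43.0
```

Request:
jog_arm(plan=[0,0,-0.045,-0.0018,0.035,0,1,0,0,-0.045,-0.0018,0.035,0,1,0,0,-0.045,-0.0018,0.035,0,1,0,0,-0.045,-0.0018,0.035,0,1,0,0,0,0,0,0,1,0,0,0,0,0,0,1,0,0,0,0,0,0,1])

```text
t: 12.4
position: [0.4825, 0.1336, 0.0843]
tcp_rot: [0.329, -3.122, 0.002]
wrist_force: [0.6, -0.4, -1.6]
width: 0.039
finger_force: 42.9
```

```bash
python3 - <<'E'
from h import *
st(); c=cap('wrist'); P=cloud(c).reshape(420,560,3)
k=mask(c,(45,80,40),(90,255,255)); n,l,s,ce=cv2.connectedComponentsWithStats(k)
for i in range(1,n):
  if s[i,4]>300: 
    v,u=np.nonzero(l==i); z=np.median(P[v,u,2]); r=rect(plane(c,np.c_[u,v],.01 if z<.03 else z)); print(s[i],z.round(4),r)
    if z<.03:
      X=plane(c,np.c_[u,v],.01); a=np.radians(12); L=X[:,:2]@[np.cos(a),np.sin(a)]*1000; W=X[:,:2]@[-np.sin(a),np.cos(a)]*1000
      l0=L.min()+42; w0=(W.min()+W.max())/2; print('nest',l0*np.cos(a)-w0*np.sin(a),l0*np.sin(a)+w0*np.cos(a),np.ptp(W))
E
```

```text
t 12.4 pos [482.5 133.6  84.3] ydeg 102.04 z [-0.002 -0.002 -1.   ] w 0.039 42.9 F [ 0.6 -0.4 -1.6] q [ 0.2   0.64 -0.85  2.17  0.8   0.68  0.57]
[244 148  41  53 591] 0.0106 [464.8 113.4  37.1  27.6  10.1]
nest 487.2146161437821 118.57568484355485 27.692242962748683
[ 240  263   94   81 7258] 0.1394 [482.6 133.6  35.2  34.9  12. ]
```

Request:
jog_arm(plan=[0,0,0,0.001,0.001,-0.04,1,0,0,0,0,0,-0.03,1,0,0,0,0,0,-0.015,1,0,0,0,0,0,-0.01,1,0,0,0,0,0,0,1,0,0,0,0,0,0,1,0,0,0,0,0,0,1])

```text
t: 13.15
position: [0.4842, 0.1351, -0.0096]
tcp_rot: [0.328, -3.124, 0.0]
wrist_force: [-0.1, -1.0, -1.2]
width: 0.0386
finger_force: 46.1
```

Request:
jog_arm(plan=[0,0,0,0,0,0,-1,0,0,0,0,0,0,-1,0,0,0,0,0,0,-1,0,0,0,0,0,0,-1,0,0,0,0,0,0,-1,0,0,0,0,0,0.04,-1,0,0,0,0,0,0.05,-1,0,0,0,0,0,0.05,-1,0,0,0,0,0,0.03,-1,0,0,0,0,0,0,-1])

```text
t: 14.15
position: [0.4859, 0.1371, 0.1643]
tcp_rot: [-0.329, 3.118, 0.001]
wrist_force: [0.4, -0.2, -0.1]
width: 0.0854
finger_force: 0.0
```

```bash
python3 - <<'E'
from h import *
st(); c=cap('wrist'); save(c,'w5.png'); P=cloud(c).reshape(420,560,3)
k=mask(c,(45,80,30),(90,255,255)); n,l,s,ce=cv2.connectedComponentsWithStats(k)
for i in range(1,n):
  if s[i,4]>200:
    v,u=np.nonzero(l==i); z=np.median(P[v,u,2]); print(s[i],z.round(4),rect(plane(c,np.c_[u,v],.01 if z<.03 else z)))
Q=P.reshape(-1,3); Q=Q[(Q[:,2]>.036)&(Q[:,2]<.052)&(abs(Q[:,0]-.484)<.05)&(abs(Q[:,1]-.135)<.045)]; print(len(Q),rect(Q),np.median(Q[:,2]))
E
```

```text
t 14.15 pos [485.9 137.1 164.3] ydeg 102.04 z [ 0.006  0.001 -1.   ] w 0.0854 0.0 F [ 0.4 -0.2 -0.1] q [ 0.29  0.54 -0.96  2.1   0.62  0.81  0.72]
[251 129  68  17 408] 0.0108 [448.6 127.3  59.4  14.  -75.3]
[309 148  11  69 438] 0.0107 [485.5 162.8  64.9   9.1  11.7]
[ 264  164   43   42 1659] 0.0458 [483.7 135.4  35.   34.7  12. ]
3218 [484.1 135.3  59.6  40.   12. ] 0.04536257355685572
```

Green is seated at (484,135). Now go above the clip, turning the closing axis to 15°, and look from there.

Request:
jog_arm(plan=[0,0,0,0,0,0.04,-1,0,0,-0.1376,0.0159,-0.0002,0,-1,0,0,-0.1376,0.0159,-0.0002,0,-1,0,0,-0.1376,0.0159,-0.0002,0,-1,0,0,-0.1376,0.0159,-0.0002,0,-1,0,0,-0.1376,0.0159,-0.0002,0,-1,0,0,-0.1376,0.0159,-0.0002,0,-1,0,0,-0.1376,0.0159,-0.0002,0,-1,0,0,-0.1376,0.0159,-0.0002,0,-1,0,0,-0.1376,0.0159,-0.0002,0,-1,0,0,-0.1376,0.0159,-0.0002,0,-1,0,0,-0.1376,0.0159,-0.0002,0,-1,0,0,0,0,0,0,-1,0,0,0,0,0,0,-1,0,0,0,0,0,0,-1])

```text
t: 15.7
position: [0.6579, 0.1339, 0.1996]
tcp_rot: [-1.9, -2.5, 0.002]
wrist_force: [0.3, 0.3, -0.2]
width: 0.0851
finger_force: 0.0
```

```bash
python3 - <<'E'
from h import *
s=st(); c=cap('wrist'); save(c,'w6.png'); P=cloud(c).reshape(420,560,3)
k=mask(c,(5,150,60),(18,255,255)); v,u=np.nonzero(k); X=P[v,u]
X=X[(X[:,2]>.09)&(X[:,2]<.15)&(abs(X[:,0]-.66)<.06)&(abs(X[:,1]-.135)<.06)]
print('orange',len(X),rect(X),X[:,2].min(),X[:,2].max()); T=X[X[:,2]>.125]; print(len(T),rect(T))
F=R.from_rotvec(s['tcp_rot']).inv().apply(P.reshape(-1,3)-s['position']); F=F[(F[:,2]<-.02)&(F[:,2]>-.08)&(abs(F[:,1])<.07)&(abs(F[:,0])<.012)]; print('tips',np.percentile(F[:,2],[95,99,100]))
Q=P.reshape(-1,3); Q=Q[(Q[:,2]>.008)&(Q[:,2]<.018)&(abs(Q[:,0]-.66)<.09)&(abs(Q[:,1]-.12)<.09)]; print('foot',len(Q),rect(Q))
E
```

```text
t 15.7 pos [657.9 133.9 199.6] ydeg 15.53 z [-0.002 -0.001 -1.   ] w 0.0851 0.0 F [ 0.3  0.3 -0.2] q [ 0.05  0.58 -0.53  1.7   0.35  0.95 -0.34]
orange 1572 [661.8 135.1  52.3  24.7  14.3] 0.09005944296354834 0.1324063443924708
528 [661.7 135.4  52.3  24.3  14.6]
tips [-0.05148973 -0.04846727 -0.04691297]
foot 3356 [669.4  94.6 152.5  76.  -75.8]
```

View pics/w6.png

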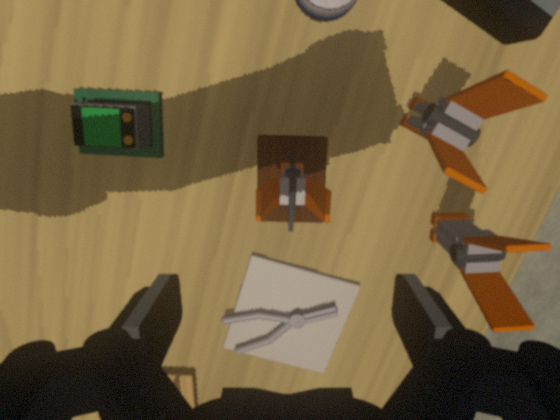

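The clip (pixel ~(292,190)) is at (662,135) mm with its closing axis at 14.5°. The two bigger clips lie well off to the right. Descend around the plates and squeeze.

Request:
jog_arm(plan=[0,0,-0.017,0.004,0.001,-0.03,-1,0,0,0,0,0,-0.04,-1,0,0,0,0,0,-0.035,-1,0,0,0,0,0,-0.029,-1,0,0,0,0,0,0,-1,0,0,0,0,0,0,-1,0,0,0,0,0,0,-1], force=35)

```text
t: 16.45
position: [0.664, 0.1353, 0.0684]
tcp_rot: [1.925, 2.481, 0.003]
wrist_force: [-0.4, 0.4, 1.0]
width: 0.0857
finger_force: 0.0
```

Request:
jog_arm(plan=[0,0,0,0,0,0,1,0,0,0,0,0,0,1,0,0,0,0,0,0,1,0,0,0,0,0,0,1,0,0,0,0,0,0,1,0,0,0,0,0,0,1,0,0,0,0,0,0,1,0,0,0,0,0,0,1])

```text
t: 17.25
position: [0.6646, 0.1355, 0.0686]
tcp_rot: [1.925, 2.48, 0.005]
wrist_force: [-0.0, 0.1, 11.9]
width: 0.0206
finger_force: 35.3
```

```bash
python3 - <<'E'
from h import *
s=st(); a=cap('wrist'); b=cap('scene')
cv2.imwrite('pics/w7.png',cv2.hconcat([cv2.resize(a['color'][:,:,::-1],(400,300)),cv2.resize(b['color'][200:320,260:420,::-1],(400,300),interpolation=2)]))
E
```

```text
t 17.25 pos [664.6 135.5  68.6] ydeg 14.37 z [ 0.004  0.001 -1.   ] w 0.0206 35.3 F [-0.   0.1 11.9] q [-0.    0.73 -0.45  1.79  0.45  0.72 -0.45]
```

View pics/w7.png

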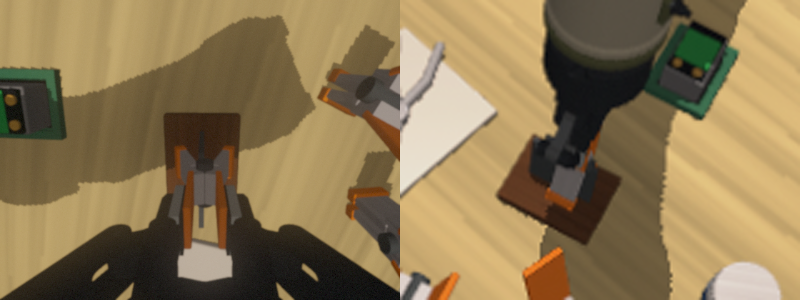

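The wrist view shows the plates squeezed parallel between the pads (width 21 mm, at the stop), with the jaws open around the blade. Lifting straight up.

Request:
jog_arm(plan=[0,0,0,0,0,0.01,1,0,0,0,0,0,0.02,1,0,0,0,0,0,0.03,1,0,0,0,0,0,0.03,1,0,0,0,0,0,0.03,1,0,0,0,0,0,0.01,1,0,0,0,0,0,0,1,0,0,0,0,0,0,1,0,0,0,0,0,0,1])

```text
t: 18.25
position: [0.6622, 0.1344, 0.1948]
tcp_rot: [-1.925, -2.481, 0.003]
wrist_force: [0.7, 0.2, -1.4]
width: 0.0209
finger_force: 34.4
```

Request:
jog_arm(plan=[0,0,0,-0.008,-0.042,0,1,0,0,0,-0.008,-0.042,0,1,0,0,0,-0.008,-0.042,0,1,0,0,0,-0.008,-0.042,0,1,0,0,0,-0.008,-0.042,0,1,0,0,0,-0.008,-0.042,0,1,0,0,0,-0.008,-0.042,0,1,0,0,-0.008,-0.007,-0.042,0,1,0,0,0,0,0,0,1,0,0,0,0,0,0,1,0,0,0,0,0,0,1])

```text
t: 19.35
position: [0.6, -0.1999, 0.1957]
tcp_rot: [-1.934, -2.474, -0.001]
wrist_force: [0.7, 0.7, -1.3]
width: 0.0208
finger_force: 34.5
```

```bash
python3 - <<'E'
from h import *
s=st(); a=cap('wrist'); b=cap('scene'); np.save('w8.npy',a,allow_pickle=True); np.save('s8.npy',b,allow_pickle=True)
Q=cloud(a); 
T=Q[(Q[:,2]>.07)&(Q[:,2]<.096)&(abs(Q[:,0]-.601)<.05)&(abs(Q[:,1]+.202)<.07)]; print('card',len(T),rect(T),T[:,2].max())
T=T[T[:,2]>.084]; print('edge',len(T),rect(T) if len(T)>5 else 0)
F=Q[(Q[:,2]>.008)&(Q[:,2]<.022)&(abs(Q[:,0]-.601)<.06)&(abs(Q[:,1]+.202)<.08)]; print('foot',len(F),rect(F))
J=Q[(Q[:,2]>.12)&(np.hypot(Q[:,0]-s['position'][0],Q[:,1]-s['position'][1])<.05)]; 
L=R.from_rotvec(s['tcp_rot']).inv().apply(J-s['position'])
for z in np.arange(-.08,.05,.01):
    k=L[(L[:,2]>z)&(L[:,2]<z+.01)]
    if len(k)>5: print(round(z,2),len(k),np.percentile(k[:,1],[1,99]).round(4),np.percentile(k[:,0],[1,99]).round(4))
cv2.imwrite('pics/w8.png',cv2.hconcat([cv2.resize(a['color'][:,:,::-1],(400,300)),cv2.resize(b['color'][90:240,180:380,::-1],(400,300),interpolation=2)]))
E
```

```text
t 19.35 pos [ 600.  -199.9  195.7] ydeg 13.98 z [-0.001  0.001 -1.   ] w 0.0208 34.5 F [ 0.7  0.7 -1.3] q [ 0.59  0.54 -0.53  1.8   0.34  0.9   0.15]
card 400 [ 599.5 -190.8   65.6    3.4  -76. ] 0.0928410826723069
edge 282 [ 599.3 -190.8   65.7    2.7  -76.7]
foot 4597 [ 601.8 -200.7  106.3   50.1  -76.1]
-0.08 2164 [-0.0326  0.0343] [-0.01    0.0141]
-0.07 2466 [-0.0236  0.023 ] [-0.0105  0.0128]
-0.06 1262 [-0.0242  0.0235] [-0.0082  0.0129]
-0.05 986 [-0.0238  0.0231] [-0.0078  0.0129]
-0.04 344 [-0.0167  0.0162] [-0.0086  0.013 ]
-0.03 1538 [-0.0106  0.0095] [-0.0104  0.0126]
-0.02 848 [-0.0138  0.0128] [-0.0155  0.0168]
-0.01 312 [-0.0146  0.0136] [-0.0021  0.0166]
-0.0 239 [-0.0163  0.0152] [0.0021 0.0128]
0.01 418 [-0.0195  0.0181] [-0.0103  0.0128]
0.02 836 [-0.0253  0.0238] [-0.0116  0.0136]
0.03 44 [-0.0257  0.0243] [-0.0095  0.0137]
```

View pics/w8.png

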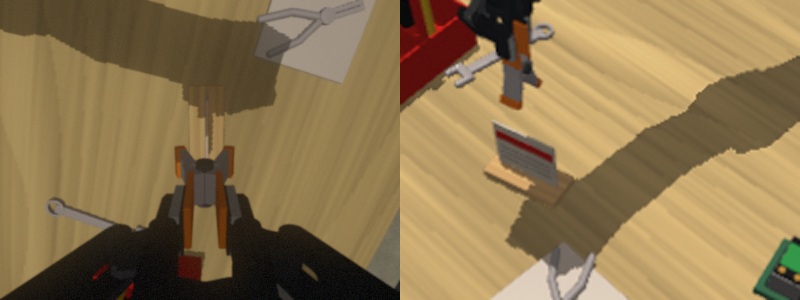

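The right half shows the clip hanging open, aligned over the card. The card edge middle is ≈(601.5,-201) and the clip centre is within 2 mm of it. Lowering about 95 mm.

Request:
jog_arm(plan=[0,0,0,0.0015,-0.001,-0.03,1,0,0,0,0,0,-0.025,1,0,0,0,0,0,-0.02,1,0,0,0,0,0,-0.012,1,0,0,0,0,0,-0.008,1,0,0,0,0,0,0,1,0,0,0,0,0,0,1,0,0,0,0,0,0,1,0,0,0,0,0,0,1])

```text
t: 20.35
position: [0.6019, -0.2023, 0.1023]
tcp_rot: [1.936, 2.473, 0.001]
wrist_force: [0.5, -0.3, -0.8]
width: 0.021
finger_force: 34.5
```

```bash
python3 - <<'E'
from h import *
s=st(); a=cap('wrist'); b=cap('scene'); t=cap('top')
Q=cloud(a); T=Q[(Q[:,2]>.082)&(Q[:,2]<.096)&(abs(Q[:,0]-.601)<.05)&(abs(Q[:,1]+.202)<.07)]
L=R.from_rotvec(s['tcp_rot']).inv().apply(Q-s['position'])
for z in (.0,.01,.02,.03):
    k=L[(L[:,2]>z)&(L[:,2]<z+.01)&(abs(L[:,1])<.05)&(abs(L[:,0])<.02)]
    if len(k)>5: print(z,len(k),np.percentile(k[:,1],[1,99]).round(4))
k=L[(Q[:,2]>.08)&(Q[:,2]<.096)&(abs(L[:,1])<.008)&(L[:,0]>.02)&(L[:,0]<.06)]; print('card in tool y',len(k),np.median(k[:,1]) if len(k) else 0)
P=cloud(t)
for n,x,y in (('g',.484,.135),('r',.494,.353)):
    G=P[(P[:,2]>.035)&(P[:,2]<.055)&(abs(P[:,0]-x)<.05)&(abs(P[:,1]-y)<.045)]; print(n,len(G),rect(G) if len(G)>5 else 0)
cv2.imwrite('pics/w9.png',cv2.hconcat([cv2.resize(a['color'][:,:,::-1],(400,300)),cv2.resize(b['color'][90:240,180:380,::-1],(400,300),interpolation=2)]))
E
```

```text
t 20.35 pos [ 601.9 -202.3  102.3] ydeg 13.9 z [ 0.001 -0.    -1.   ] w 0.021 34.5 F [ 0.5 -0.3 -0.8] q [ 0.54  0.64 -0.47  1.87  0.43  0.72  0.07]
0.0 241 [-0.0164  0.0152]
0.01 530 [-0.0194  0.0181]
0.02 843 [-0.0252  0.0239]
0.03 41 [-0.0257  0.0243]
card in tool y 293 1.8313542607427528e-05
g 298 [483.2 135.4  59.9  40.3  13.5]
r 296 [495.5 353.9  60.4  39.5 -11.6]
```

View pics/w9.png

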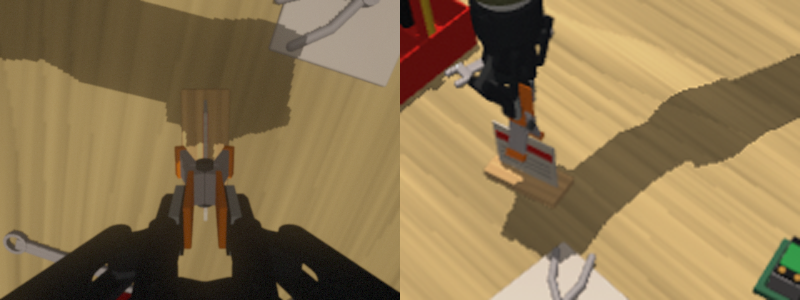

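The clip is astride the card: the card lies at tool y ≈ 0, midway between the jaws, with the tips about 21 mm below the edge. Nothing is touching, and both modules are still seated. Handing in.

```bash
python3 -c "
from rig import manip
print(manip.job_done())"
```

```text
the job is handed in; nothing more can be done
None
```

The job is handed in at about 20 s, verdict not shown: both modules sit in their own nests, and the clip is held squeezed open astride the card edge, tips about 21 mm down and clear of it.

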